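Hang the spray bottles on the pivoting crossbar

TASK

Set the tilted crossbar of the hanging stand level and let go to see that it stays. Then hang the three spray bottles on it by the saddles under their trigger heads, from side to side so that the bar keeps level: one small bottle first, then the large one on the other arm, then the second small bottle on the same arm as the first. Leave the bar level with all three hanging at rest, and do not disturb the other things.

Things in the scene. Friction and masses are not known exactly. Their poses are not given: they have to be found in the camera images.
- small_a: Small trigger-spray bottle (one of two), dark amber, about 300 g, upright on the worktop. Origin: centre of underside; x towards the nozzle (yaw 0: nozzle to world +x), z up. Body 64 mm across up to 80 mm, neck and collar up to 27 mm across from 94 mm, stem 19 mm across to 150 mm. Head: block 24 mm wide (y), x -24 to +50 mm (nozzle 64), z 150-174 mm: grip it across y, above the axis.
- small_b: The other small bottle, the same in every respect as small_a.
- large: Large trigger-spray bottle, the same sprayer, about 600 g. Origin: centre of underside; x towards the nozzle (yaw 0: nozzle to world +x), z up. Body 76 mm across up to 125 mm, neck and collar from 139 mm, head block 24 mm wide (y), x -24 to +50 mm (nozzle 64), z 195-219 mm; trigger down to z 161 mm.
- small_a_saddle (a point): Where the bar's centre line lies when small_a hangs: x 26, z 138 mm in the bottle's frame. Saddle: upside-down V under the head, open below and along y, top at x 26, z 150 mm, edges at x 10 and 42 mm. Trigger: down to z 116 mm at x 41-52 mm; so the bar passes between trigger tip and shoulder (80 mm), then up into the V. Hanging free it leans 15 to 20 degrees, bottom swinging to the nozzle side.
- small_b_saddle (a point): The same point of small_b.
- large_saddle (a point): The same point of the large bottle: x 26, z 183 mm in its frame. Same saddle, 45 mm higher up than on the small ones.
- stand: Hanging stand, fixed: round white foot 180 mm across, 12 mm thick, its centre at x -15 mm; wooden post 20 mm thick, 257 mm high. Origin: post's axis, on the worktop; y runs along the levelled crossbar (to the robot's left), x away from the robot. The crossbar is bolted to the robot's side of the post, its centre line at x -24 mm.
- pivot (a point): Centre of the crossbar on its pivot bolt, 235 mm above the worktop. The frame turns with the bar: y along it to the robot's left, x along the bolt away from the robot, z up when level. Wooden hub 31 mm across around it; the bolt's head stands 18 mm out towards the robot.
- bar_left (a point): Left end of the crossbar's round rod, at y = +185 mm in the pivot's frame. The wooden rod is 16 mm thick with a 24 mm ball at each end (ball centre at 190 mm).
- bar_right (a point): Right end of the rod, y = -185 mm.
- crossbar (a joint): Angle of the crossbar, rad: 0 level, positive = left end high (it starts so, 0.16 to 0.38). Friction washers hold it where it is set, up to 0.62 N m: one small bottle near an end is held; the large one alone out on an arm, or both small ones alone, make it slip and tip. Pushed harder (about 4 N at 150 mm from the pivot) it turns and stays.
- crock: Bystander: white round crock, 100 mm across and 150 mm high, with a yellow-bristled dish brush in it (240 mm high in all). Origin: centre of the underside.
- tub: Bystander: white lidded storage tub, 150 x 190 mm and 126 mm high. Origin: centre of the underside.
- bowls: Bystander: stack of three white bowls, 120 mm across and 98 mm high. Origin: centre of the underside.

How it is judged:
By the outcome, as a careful person would: the job done as asked, in the order asked, and still so for the second after the job is handed in, with the robot touching nothing.
It also fails if it takes over 72 s, if anything falls off the work surface, if the arm or the gripper's body presses on something with over 40 N, if the wrist force passes 120 N, or if a joint passes its speed limit or range.

ROBOT

A 6-joint arm with a two-finger parallel gripper is mounted at the origin on the work surface. World frame = base frame: x ahead of the robot, y to its left, z up, the work surface at z = 0. Lengths are in m, angles in rad, forces in N, time in s.
With the tool pointing down it reaches from about 0.25 to 0.775 m from the base axis. Payload 4 kg.
Tool frame: the origin (TCP) lies at the very end of the fingers, on their centre line; the grasp point (between the pads) lies 19 mm behind it (robot.tcp_to_grasp is the distance from the TCP to the grasp point, in m); z points along the fingers, y is the line along which they close (so a half turn about z gives the same grasp; the last joint's range is limited). The gripper opens to 94 mm and grips with 3 to 60 N. Pads are 16 mm wide; open, the fingers measure 119 mm over their backs; the gripper's body (75 mm by 177 mm) begins 78 mm behind the grasp point.
Start: joints at [-1.396, 0.087, 1.371, -0, 1.684, -0.103], TCP at [0.151, -0.529, 0.206] pointing down, gripper open.
Joint ranges: [-3.1, 3.1], [-0.76, 2.03], [0.27, 2.55], [-1.08, 4.22], [0.17, 2.65], [-2.57, 2.57]. Speed limits (rad/s): [2.79, 2.79, 3.14, 3.14, 3.14, 3.14].

INTERFACE

Orientations are given as [roll, pitch, yaw] about the fixed x, y, z axes, in that order (R = Rz(yaw) Ry(pitch) Rx(roll)).
In Python, from bench import robot gives the robot as it stands.
- The arm moves only by the shell command python3 nudge.py 'ROWS'. ROWS is rows parted by semicolons, their numbers by spaces, 1 to 20 of them, each of 5 numbers: the finger opening in m, then dx, dy, dz in m, then a turn about the tool's z in rad; each row shifts and turns the commanded pose from where the row before left it, along the tool's axes as they then stand; what a row does not reach is not made up. A row lasts 1/12 s, in which the tool goes at most 0.0417 m and 0.125 rad, less where a joint would pass 70% of its speed; a pose out of reach is approached as far as the arm can. The fingers move at their own pace and stop on an object; the grip force is fixed at half the most. Time passes only in rows, so rows that do not move let the fingers close. It prints the time, the measured TCP pose, the force, the opening and the grip force at its end.
- robot.get_obs(): the state, without advancing time (a new reading comes with each control period).
- robot.snapshot(name): name is "side" or "top"; returns a dict with "color" (480x640x3 uint8, blue, green, red), "fx", "fy", "cx", "cy" (pixels), "k1" (the pictures are not rectified: a ray, as slopes to the right and down, at radius r is drawn at 1 + k1 r^2 times it, then the intrinsics apply), "extrinsics" (4x4, takes a point from world to camera coordinates). Camera axes: x right, y down, z forward; pixel columns grow to the right and rows downward; lengths in m; the calibration is good to about 2 mm. A picture is of the moment at which its call begins. There is no depth.
- robot.close_job(): hands the job in; it is judged then, once.
The state is a dict: "time": time; "joint_positions": joint angles; "qvel": joint speeds; "joint_torque": joint torques, N m; "tool_pos": TCP position; "ee_rot": TCP orientation; "wrist_force": force on the tool from outside, world axes, zero at the start; "wrist_torque": the same for the moment, N m; "width": finger opening in m; "finger_force": force on a finger pad.
Only numpy, scipy, OpenCV 4.12 (cv2) and the standard library are available. Lean on these libraries where they do the work, as an engineer would, in place of code of your own. Each camera call takes 0.05 s, during which the arm holds its last target. There are 200 camera calls.

## Working session

There is one attempt and no reset: what is moved stays moved. The work goes in short steps, Python scripts to look and compute and a shell command to move; the robot and the scene stay as the last step left them, time stands still between calls to the robot, and variables do not carry over. Pictures are saved under pics/ and viewed, at most 10 in all, crops included, and the job is handed in when it is done.

```bash
ls; mkdir -p pics; python3 - <<'E'
from bench import robot
import cv2,numpy as np
for n in("side","top"):
    s=robot.snapshot(n); cv2.imwrite(f"pics/{n}0.png",s["color"])
    print(n,[s[k] for k in("fx","fy","cx","cy","k1")]); print(np.round(s["extrinsics"],4).tolist())
o=robot.get_obs();print(o["time"],o["tool_pos"],o["ee_rot"],o["width"])
E
```

```text
bench.py
nudge.py
pics
side [573.7741084617963, 573.7741084617963, 321.9377280705528, 240.12711560451513, -0.005287782111547487]
[[-0.9673, -0.2531, 0.0172, 0.4638], [-0.1577, 0.5471, -0.8221, 0.2278], [0.1987, -0.7979, -0.5691, 1.3023], [0.0, 0.0, 0.0, 1.0]]
top [604.2724584198303, 604.2724584198303, 321.04652962193177, 232.4240758962315, -0.15777411615743933]
[[-0.028, -0.9995, -0.0167, -0.0058], [-0.9934, 0.0297, -0.1112, 0.5231], [0.1117, 0.0135, -0.9937, 1.5568], [0.0, 0.0, 0.0, 1.0]]
0.1 [ 0.15072268 -0.52842949  0.20444834] [-3.13964958e+00 -1.97980180e-04  2.77793202e-01] 0.09416948903259631
```
View pics/side0.png

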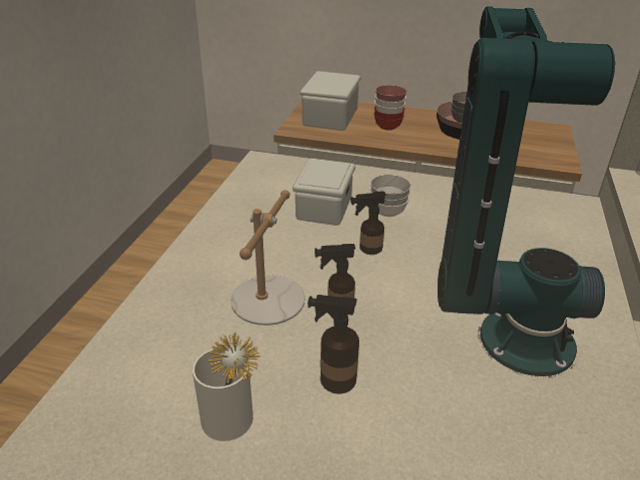

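View pics/top0.png

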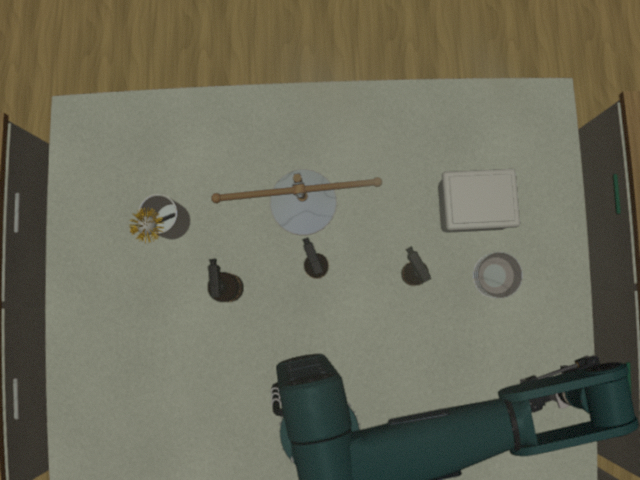

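The pictures show the stand at top (300,195). Its bar ends are at (216,198) and (377,182), left end high. The large bottle is on the left (225,287), and the small ones are at (316,264) and (415,272), with all nozzles pointing roughly +x. I'll measure next.

```bash
cat > h.py <<'E'
import cv2,numpy as np
def ray(s,p):
    d=(np.array(p,float)-[s["cx"],s["cy"]])/s["fx"]; u=d.copy()
    for _ in range(10): u=d/(1+s["k1"]*(u@u))
    E=np.array(s["extrinsics"]); R,t=E[:3,:3],E[:3,3]
    return -R.T@t, R.T@np.array([u[0],u[1],1.])
def onz(s,p,z):
    c,d=ray(s,p); return c+d*(z-c[2])/d[2]
def tri(s1,p1,s2,p2):
    a,u=ray(s1,p1); b,v=ray(s2,p2)
    k=np.linalg.lstsq(np.c_[u,-v],b-a,rcond=None)[0]
    x,y=a+k[0]*u,b+k[1]*v
    return (x+y)/2, np.linalg.norm(x-y)
def proj(s,X):
    E=np.array(s["extrinsics"]); q=E[:3,:3]@np.array(X)+E[:3,3]; u=q[:2]/q[2]
    return u*(1+s["k1"]*(u@u))*s["fx"]+[s["cx"],s["cy"]]
def wood(s,box):
    x0,y0,x1,y1=box; h=cv2.cvtColor(s["color"],cv2.COLOR_BGR2HSV)
    m=cv2.inRange(h,(5,75,50),(20,255,255)); z=np.zeros_like(m); z[y0:y1,x0:x1]=m[y0:y1,x0:x1]
    n,l,st,_=cv2.connectedComponentsWithStats(z)
    return (l==1+np.argmax(st[1:,4])).astype(np.uint8)
E
python3 - <<'E'
from bench import robot
from h import *
t=robot.snapshot("top");s=robot.snapshot("side")
for n,S,b in(("top",t,(195,160,400,215)),("side",s,(225,180,300,310))):
    m=wood(S,b); y,x=np.nonzero(m)
    print(n,m.sum(),x.min(),y[x==x.min()].mean(),x.max(),y[x==x.max()].mean(),y.min(),x[y==y.min()].mean(),y.max(),x[y==y.max()].mean())
c1=cv2.resize(t["color"][230:310,195:445],(800,256),interpolation=cv2.INTER_CUBIC)
c2=cv2.resize(s["color"][180:400,230:400],(260,336),interpolation=cv2.INTER_CUBIC)
c3=cv2.resize(s["color"][185:310,305:395],(242,336),interpolation=cv2.INTER_CUBIC)
c4=cv2.resize(t["color"][170:215,205:310],(298,128),interpolation=cv2.INTER_CUBIC)
c5=cv2.resize(t["color"][165:210,285:390],(298,128),interpolation=cv2.INTER_CUBIC)
r=np.zeros((336,800,3),np.uint8); r[:,:260]=c2; r[:,260:502]=c3; r[:128,502:]=c4; r[140:268,502:]=c5
o=np.vstack([c1,r]); o=np.clip((o/255.)**.55*255,0,255).astype(np.uint8)
cv2.imwrite("pics/crop1.png",o)
E
```

```text
top 1005 212 198.0 380 181.0 178 376.5 202 215.5
side 1256 240 253.0 289 194.0 190 284.5 298 261.5
```

View pics/crop1.png

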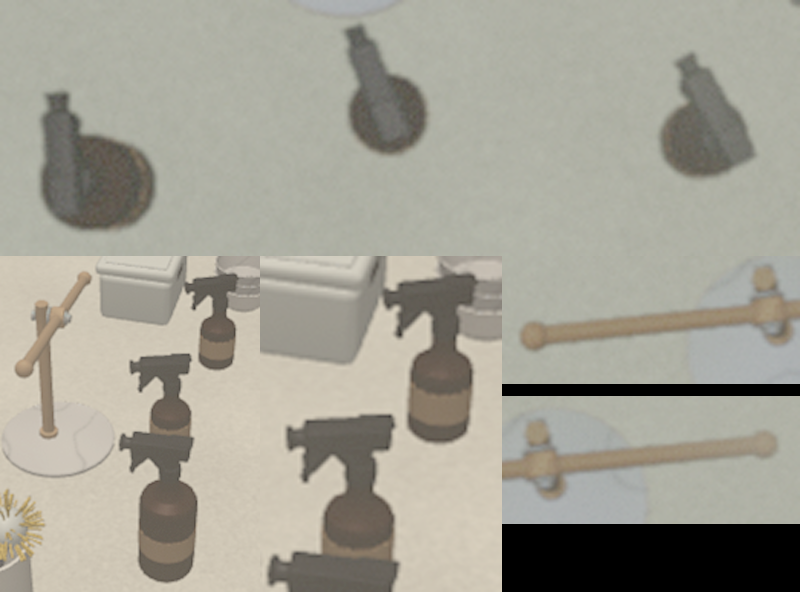

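```bash
python3 - <<'E'
from bench import robot
from h import *
t=robot.snapshot("top");s=robot.snapshot("side")
L,e1=tri(t,(215.9,197.5),s,(245.4,253.5)); R,e2=tri(t,(377.3,181.3),s,(284.6,194.1))
print("balls",L.round(4),R.round(4),e1,e2,"len",np.linalg.norm(L-R),"mid",(L+R)/2,"tilt",np.arcsin((L-R)[2]/.38),"yaw",-np.arctan2((L-R)[0],(L-R)[1]))
hsv=cv2.cvtColor(t["color"],cv2.COLOR_BGR2HSV)
for n,b,z,q in(("large",(200,250,250,310),.219,((212.8,259.7),(215.6,296.6))),("mid",(295,230,335,285),.174,((305.6,238.8),(317.5,273.8))),("right",(395,240,440,290),.174,((409.1,248.1),(426.6,280.9)))):
    x0,y0,x1,y1=b; c=t["color"][y0:y1,x0:x1].astype(int); V=c.max(2); sat=(c[:,:,2]-c[:,:,0])
    m=((V<90)&(sat<5)).astype(np.uint8); m=cv2.morphologyEx(m,cv2.MORPH_OPEN,np.ones((3,3),np.uint8))
    cn=max(cv2.findContours(m,0,2)[0],key=cv2.contourArea)
    P=[onz(t,p+np.array([x0,y0]),z)[:2] for p in cn[:,0]]
    r=cv2.minAreaRect((np.array(P)*1000).astype(np.float32)); print(n,"rect",np.round(r[0]),np.round(r[1]),r[2],m.sum())
    A,B=[onz(t,p,z)[:2] for p in q]; d=A-B; yaw=np.arctan2(d[1],d[0]); d/=np.linalg.norm(d)
    print("  hand: len",np.linalg.norm(A-B),"yaw",yaw,"axis(from rear)",(B+.024*d).round(4),"from nozzle",(A-.064*d).round(4))
    # full silhouette on side: base
    y,x=np.nonzero((V<80)); print("  body px",x.min()+x0,x.max()+x0,y.min()+y0,y.max()+y0)
# side base centres: body bottom contact estimates
for p,n in(((339,384),"large"),((372,247),"right")): print(n,"base side",onz(s,p,0).round(3))
E
```

```text
balls [0.5808 0.2099 0.2744] [ 0.6224 -0.1604  0.192 ] 0.0009296483169868109 0.0007172484845225878 len 0.38153838212166996 mid [0.60158933 0.02475402 0.23320502] tilt 0.2185128459906658 yaw 0.11184659460433463Traceback (most recent call last):
  File "<stdin>", line 10, in <module>
ValueError: max() iterable argument is empty
```

```bash
python3 - <<'E'
from bench import robot
from h import *
t=robot.snapshot("top");s=robot.snapshot("side")
for n,b,z,q in(("large",(200,250,250,310),.219,((212.8,259.7),(215.6,296.6))),("mid",(295,230,335,285),.174,((305.6,238.8),(317.5,273.8))),("right",(395,240,440,290),.174,((409.1,248.1),(426.6,280.9)))):
    x0,y0,x1,y1=b; c=t["color"][y0:y1,x0:x1].astype(int); V=c.max(2); sat=(c[:,:,2]-c[:,:,0])
    dk=V<cv2.threshold(V.astype(np.uint8),0,255,cv2.THRESH_OTSU)[0]
    ts=np.median(sat[dk]); 
    A,B=[onz(t,np.array(p)-.35,z)[:2] for p in q]; d=A-B; yaw=np.arctan2(d[1],d[0]); d/=np.linalg.norm(d)
    ax=B+.024*d; ax2=A-.064*d; a=(ax+ax2)/2
    print(n,"len",np.linalg.norm(A-B).round(4),"yaw",yaw.round(3),"axis",ax.round(4),ax2.round(4))
    zb=z-.094   # body upper edge; silhouette extents vs predicted from axis
    ang=np.linspace(0,6.28,60); rb=.038 if n=="large" else .032
    pr=np.array([proj(t,[a[0]+rb*np.cos(g),a[1]+rb*np.sin(g),h]) for g in ang for h in(0,zb)])
    y,x=np.nonzero(dk); print("  seen x",x.min()+x0,x.max()+x0,"ymax",y.max()+y0,"pred",pr[:,0].min().round(1),pr[:,0].max().round(1),pr[:,1].max().round(1),"sat med",ts)
    pr=np.array([proj(s,[a[0]+rb*np.cos(g),a[1]+rb*np.sin(g),h]) for g in ang for h in(0,zb)]); print("  side pred x",pr[:,0].min().round(1),pr[:,0].max().round(1),"ymax",pr[:,1].max().round(1))
g=s["color"].max(2)
for r in(368,290,245): 
    x=np.nonzero(g[r,310:400]<75)[0]+310; print(r,x.min(),x.max())
for c in(339,342,372):
    y=np.nonzero(g[200:420,c]<75)[0]+200; print(c,y.max())
E
```

```text
large len 0.0855 yaw 0.064 axis [0.3848 0.2258] [0.3823 0.2256]
  seen x 208 243 ymax 301 pred 206.6 244.4 302.7 sat med 9.0
  side pred x 320.8 360.5 ymax 393.6
mid len 0.088 yaw 0.301 axis [ 0.432  -0.0038] [ 0.432  -0.0038]
  seen x 303 327 ymax 277 pred 302.3 327.8 279.8 sat med 7.0
  side pred x 328.1 356.1 ymax 314.0
right len 0.088 yaw 0.451 axis [ 0.4059 -0.2584] [ 0.406  -0.2583]
  seen x 401 430 ymax 285 pred 399.8 428.5 286.7 sat med 8.0
  side pred x 359.7 385.1 ymax 255.0
368 321 356
290 330 353
245 337 382
339 393
342 392
372 253
```

```bash
cat > go.py <<'E'
# go.py x y z yaw : local shift needed (after turning) from the measured pose
import sys,numpy as np
from bench import robot
x,y,z,w=map(float,sys.argv[1:5]); o=robot.get_obs(); p=o["tool_pos"]; w0=o["ee_rot"][2]
d=np.array([x,y,z])-p; c,s=np.cos(w),np.sin(w)
L=np.array([c*d[0]+s*d[1],s*d[0]-c*d[1],-d[2]])
print("t",round(o["time"],2),"pos",p.round(4),"yaw",round(w0,4),"shift",L.round(4),"turn",round(w0-w,4),"rows",np.ceil(np.linalg.norm(L)/.0417),"F",np.round(o["wrist_force"],1),"w",round(o["width"],4))
E
python3 nudge.py '0 0 0 -0.04 0.083;0 0 0 -0.04 0.083;0 .0243 -.031 -.01 0;0 .0243 -.031 -.01 0;0 .0243 -.031 -.01 0;0 .0243 -.031 -.01 0;0 .0243 -.031 0 0;0 .0243 -.031 0 0;0 .0243 -.031 0 0;0 .0243 -.031 0 0;0 .0243 -.031 0 0;0 .0243 -.031 0 0;0 .0243 -.031 0 0;0 .0243 -.031 0 0;0 .0243 -.031 0 0;0 .0243 -.031 0 0;0 .0243 -.031 0 0;0 .0243 -.031 0 0;0 .0243 -.031 0 0;0 .0243 -.031 0 0'
python3 go.py .5849 .1738 .30 .112
```

```text
time: 2.07
tool_pos: [0.5238, 0.0764, 0.3256]
ee_rot: [3.141, -0.001, 0.112]
wrist_force: [1.2, -0.6, -0.1]
width: 0.0008
finger_force: 0.0
t 2.07 pos [0.5238 0.0764 0.3256] yaw 0.1122 shift [ 0.0716 -0.0899  0.0256] turn 0.0002 rows 3.0 F [ 1.2 -0.6 -0.1] w 0.0008
```

```bash
python3 nudge.py '0 .0239 -.03 0 0;0 .0239 -.03 0 0;0 .0238 -.03 .025 0;0 0 0 0 0;0 0 0 0 0'
python3 go.py .5849 .1738 .243 .112
```

```text
time: 2.48
tool_pos: [0.5822, 0.1702, 0.2993]
ee_rot: [3.141, 0.006, 0.114]
wrist_force: [-0.1, 0.5, -0.4]
width: 0.0001
finger_force: 0.0
t 2.48 pos [0.5822 0.1702 0.2993] yaw 0.1144 shift [ 0.0031 -0.0033  0.0563] turn 0.0024 rows 2.0 F [-0.1  0.5 -0.4] w 0.0001
```

```bash
python3 nudge.py '0 .003 -.003 .012 0;0 0 0 .01 0;0 0 0 .01 0;0 0 0 .01 0;0 0 0 .008 0;0 0 0 .005 0;0 0 0 0 0;0 0 0 0 0'
python3 go.py .5849 .1738 .243 .112
```

```text
time: 3.15
tool_pos: [0.5847, 0.1713, 0.2468]
ee_rot: [3.14, 0.002, 0.111]
wrist_force: [-0.3, 0.3, 0.5]
width: 0.0004
finger_force: 0.0
t 3.15 pos [0.5847 0.1713 0.2468] yaw 0.1109 shift [ 0.0004 -0.0025  0.0038] turn -0.0011 rows 1.0 F [-0.3  0.3  0.5] w 0.0004
```

```bash
python3 nudge.py '0 0 0 .003 0;0 0 0 .001 0;0 0 0 0 0'; python3 nudge.py '0 0 0 -.02 0;0 0 0 -.03 0;0 0 0 0 0'
python3 - <<'E'
from bench import robot
from h import *
t=robot.snapshot("top");s=robot.snapshot("side")
for n,S,b in(("top",t,(195,160,400,215)),("side",s,(225,180,300,310))):
    m=wood(S,b); y,x=np.nonzero(m)
    print(n,m.sum(),x.min(),y[x==x.min()].mean(),x.max(),y[x==x.max()].mean(),y.min(),x[y==y.min()].mean(),y.max(),x[y==y.max()].mean())
o=np.zeros((560,760,3),np.uint8)
o[:,:]=0
o[:480,:640]=s["color"]
o[:480,:400]=cv2.resize(s["color"][170:290,210:310],(400,480),interpolation=cv2.INTER_CUBIC)
o[:200,400:760]=cv2.resize(t["color"][155:205,300:390],(360,200),interpolation=cv2.INTER_CUBIC)
o[200:480,400:760]=cv2.resize(s["color"][160:440,200:560],(360,280))
cv2.imwrite("pics/lev1.png",o)
E
```

```text
time: 3.4
tool_pos: [0.585, 0.1715, 0.2438]
ee_rot: [3.14, 0.001, 0.111]
wrist_force: [-1.9, -1.6, 2.8]
width: 0.0005
finger_force: 1.3
time: 3.65
tool_pos: [0.5869, 0.1724, 0.2992]
ee_rot: [-3.141, -0.009, 0.112]
wrist_force: [-0.1, -0.9, 1.2]
width: 0.0002
finger_force: 0.0
top 763 243 196.0 380 179.0 175 379.0 200 302.0
side 1352 241 271.5 289 180.0 180 285.0 299 261.0
```

View pics/lev1.png

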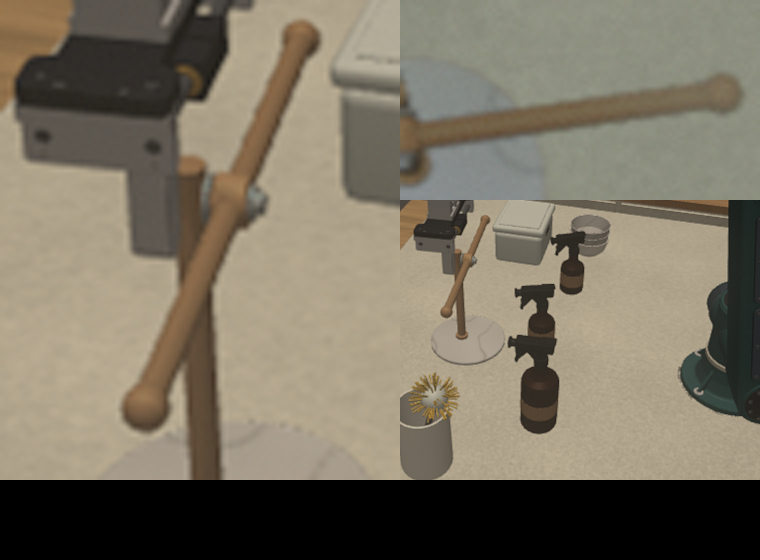

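The bar now looks nearly level. In the side view the left ball is at (246.5,271.2) and the right ball at (285.5,179.5), and in the top view the right ball is at (380.2,178). I'll work out the angle from these.

```bash
cat >> h.py <<'E'
PIV=np.array([.6016,.0248,.235]); YAW=.1118
def tilt(s,l,r):
    n=np.array([np.cos(YAW),np.sin(YAW),0]); P=[]
    for p in(l,r):
        c,d=ray(s,p); P.append(c+d*((PIV-c)@n)/(d@n))
    L,R=P; return L.round(4),R.round(4),np.linalg.norm(L-R).round(4),np.arctan2((L-R)[2],np.hypot(*(L-R)[:2])).round(4)
E
python3 - <<'E'
from bench import robot
from h import *
t=robot.snapshot("top");s=robot.snapshot("side")
print(tilt(s,(245.4,253.5),(284.6,194.1)))
print(tilt(s,(246.1,270.8),(285.1,179.1)),tri(t,(380.1,177.9),s,(285.1,179.1)))
E
python3 go.py .5 .1 .3 .112
```

```text
(array([0.581 , 0.2083, 0.2731]), array([ 0.6226, -0.1621,  0.191 ]), np.float64(0.3816), np.float64(0.217))
(array([0.5806, 0.2119, 0.2342]), array([ 0.6237, -0.1721,  0.2284]), np.float64(0.3865), np.float64(0.015)) (array([ 0.62172578, -0.16379549,  0.23319466]), np.float64(0.0014940214944926414))
t 3.85 pos [0.585  0.1721 0.292 ] yaw 0.1117 shift [-0.0925  0.0622 -0.008 ] turn -0.0003 rows 3.0 F [ 0.6  0.6 -0.5] w -0.0001
```

```bash
python3 nudge.py '.06 0 0 -.03 -.113;.06 -.02 .02 0 -.113;.06 -.02 .02 0 -.113;.06 0 0 0 0'; python3 go.py .406 -.2584 .20 .451
```

```text
time: 4.18
tool_pos: [0.5564, 0.1197, 0.323]
ee_rot: [3.14, 0.003, 0.451]
wrist_force: [0.1, 1.3, 0.4]
width: 0.0234
finger_force: 0.0
t 4.18 pos [0.5564 0.1197 0.323 ] yaw 0.4506 shift [-0.3002  0.2747  0.123 ] turn -0.0004 rows 11.0 F [0.1 1.3 0.4] w 0.0234
```

```bash
python3 nudge.py '.06 -.03 .0275 0 0;.06 -.03 .0275 0 0;.06 -.03 .0275 0 0;.06 -.03 .0275 0 0;.06 -.03 .0275 0 0;.06 -.03 .0275 0 0;.06 -.03 .0275 0 0;.06 -.03 .0275 .03 0;.06 -.03 .0275 .03 0;.06 -.03 .0275 .03 0;.06 0 0 .033 0;.06 0 0 0 0;.06 0 0 0 0'; python3 go.py .406 -.2584 .145 .451
```

```text
time: 5.27
tool_pos: [0.4141, -0.2343, 0.2132]
ee_rot: [-3.134, 0.003, 0.449]
wrist_force: [0.6, -0.1, 0.9]
width: 0.0597
finger_force: 0.0
t 5.27 pos [ 0.4141 -0.2343  0.2132] yaw 0.4495 shift [-0.0178  0.0182  0.0682] turn -0.0015 rows 2.0 F [ 0.6 -0.1  0.9] w 0.0597
```

```bash
python3 nudge.py '.06 -.0178 .0182 0 0;.06 0 0 0 0;.06 0 0 .028 0;.06 0 0 .02 0;.06 0 0 .01 0;.06 0 0 .009 0;.06 0 0 0 0'; python3 go.py .406 -.2584 .145 .451
```

```text
time: 5.85
tool_pos: [0.4079, -0.2588, 0.1491]
ee_rot: [-3.141, 0.0, 0.452]
wrist_force: [-0.3, 0.4, -0.3]
width: 0.06
finger_force: 0.0
t 5.85 pos [ 0.4079 -0.2588  0.1491] yaw 0.452 shift [-0.0016 -0.0011  0.0041] turn 0.001 rows 1.0 F [-0.3  0.4 -0.3] w 0.06
```

```bash
python3 nudge.py '.06 -.0016 -.0011 .004 0;.06 0 0 0 0;0 0 0 0 0;0 0 0 0 0;0 0 0 0 0;0 0 0 0 0;0 0 0 0 0'; python3 go.py .406 -.2584 .145 .451
```

```text
time: 6.43
tool_pos: [0.4057, -0.2595, 0.1458]
ee_rot: [3.141, -0.0, 0.451]
wrist_force: [1.0, 0.2, 0.2]
width: 0.0299
finger_force: 0.0
t 6.43 pos [ 0.4057 -0.2595  0.1458] yaw 0.4506 shift [ 0.0007 -0.0008  0.0008] turn -0.0004 rows 1.0 F [1.  0.2 0.2] w 0.0299
```

```bash
python3 nudge.py '0 0 0 0 0;0 0 0 -.005 0;0 0 0 -.02 0;0 0 0 -.035 .113;0 0 0 -.035 .113;0 0 0 -.04 .113;0 0 0 0 0'; python3 go.py .5085 -.1316 .282 .112
```

```text
time: 7.02
tool_pos: [0.4078, -0.2611, 0.2895]
ee_rot: [3.131, -0.011, 0.109]
wrist_force: [0.9, -0.1, -1.3]
width: 0.0237
finger_force: 30.0
t 7.02 pos [ 0.4078 -0.2611  0.2895] yaw 0.1086 shift [ 0.1145 -0.1175  0.0075] turn -0.0034 rows 4.0 F [ 0.9 -0.1 -1.3] w 0.0237
```

```bash
python3 nudge.py '0 .022 -.023 0 0;0 .024 -.025 0 0;0 .024 -.025 0 0;0 .024 -.025 0 0;0 .0205 -.0195 0 0;0 0 0 0 0;0 0 0 0 0;0 0 0 0 0'; python3 go.py .5085 -.1316 .282 .112
python3 - <<'E'
from bench import robot
from h import *
t=robot.snapshot("top");s=robot.snapshot("side")
o=np.zeros((480,800,3),np.uint8)
o[:,:400]=cv2.resize(s["color"][120:300,220:370],(400,480),interpolation=cv2.INTER_CUBIC)
o[:300,400:]=cv2.resize(t["color"][150:300,280:480],(400,300),interpolation=cv2.INTER_CUBIC)
cv2.imwrite("pics/pre1.png",o)
E
```

```text
time: 7.68
tool_pos: [0.5057, -0.13, 0.2795]
ee_rot: [-3.141, 0.002, 0.112]
wrist_force: [0.6, -0.2, -1.8]
width: 0.024
finger_force: 30.0
t 7.68 pos [ 0.5057 -0.13    0.2795] yaw 0.1124 shift [ 0.0026  0.0019 -0.0025] turn 0.0004 rows 1.0 F [ 0.6 -0.2 -1.8] w 0.024
```

View pics/pre1.png

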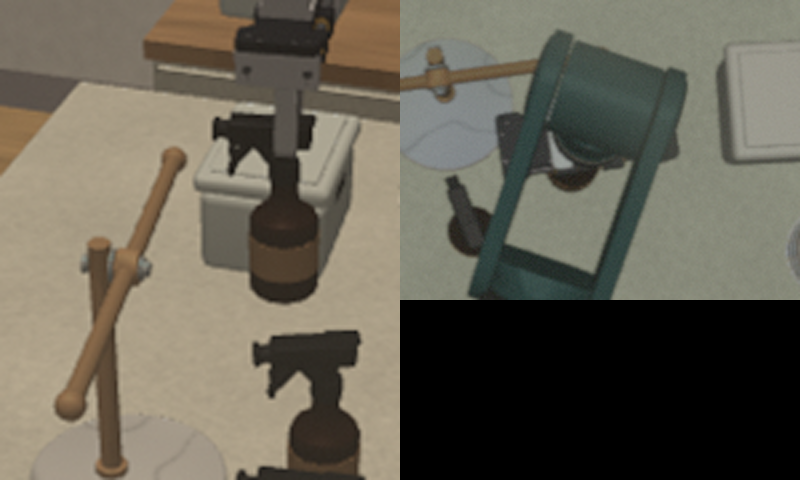

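The small bottle is held upright and still, its nozzle towards the bar, with the saddle gap at about bar height (side crop: trigger tip (232,172), right ball (173,160)). Inserting it now.

```bash
python3 nudge.py '0 .0026 .0019 -.0025 0;0 .015 0 0 0;0 .02 0 0 0;0 .02 0 0 0;0 .017 0 0 0;0 .012 0 0 0;0 0 0 0 0;0 0 0 0 0;0 0 0 0 0'; python3 go.py .5920 -.1222 .243 .112
```

```text
time: 8.53
tool_pos: [0.5921, -0.1227, 0.2833]
ee_rot: [3.141, -0.0, 0.111]
wrist_force: [0.1, -1.4, -3.0]
width: 0.0241
finger_force: 30.0
t 8.53 pos [ 0.5921 -0.1227  0.2833] yaw 0.1108 shift [-0.     -0.0005  0.0403] turn -0.0012 rows 1.0 F [ 0.1 -1.4 -3. ] w 0.0241
```

```bash
python3 nudge.py '0 0 0 .012 0;0 0 0 .012 0;0 0 0 .008 0;0 0 0 .004 0;0 0 0 0 0;0 0 0 0 0'; python3 go.py .5920 -.1222 .243 .112;  python3 nudge.py '0 0 0 .002 0;0 0 0 0 0;0 0 0 0 0';python3 go.py .5920 -.1222 .243 .112
```

```text
time: 9.03
tool_pos: [0.5923, -0.1221, 0.2474]
ee_rot: [3.141, -0.0, 0.112]
wrist_force: [-0.0, -0.3, -2.8]
width: 0.0239
finger_force: 30.0
t 9.03 pos [ 0.5923 -0.1221  0.2474] yaw 0.1115 shift [-0.0003  0.      0.0044] turn -0.0005 rows 1.0 F [-0.  -0.3 -2.8] w 0.0239
time: 9.28
tool_pos: [0.5927, -0.1222, 0.2462]
ee_rot: [3.141, -0.001, 0.112]
wrist_force: [-1.4, -0.0, -0.5]
width: 0.0238
finger_force: 30.0
t 9.28 pos [ 0.5927 -0.1222  0.2462] yaw 0.1116 shift [-0.0007 -0.0001  0.0032] turn -0.0004 rows 1.0 F [-1.4 -0.  -0.5] w 0.0238
```

```bash
python3 nudge.py '.05 0 0 0 0;.05 0 0 0 0;.05 0 0 0 0;.05 0 0 0 0;.05 0 0 0 0;.05 0 0 0 0'; python3 - <<'E'
from bench import robot
from h import *
t=robot.snapshot("top");s=robot.snapshot("side")
o=np.zeros((480,800,3),np.uint8)
o[:,:400]=cv2.resize(s["color"][160:304,220:340],(400,480),interpolation=cv2.INTER_CUBIC)
o[:300,400:]=cv2.resize(t["color"][150:300,200:400],(400,300),interpolation=cv2.INTER_CUBIC)
cv2.imwrite("pics/hang1.png",o)
E
```

```text
time: 9.78
tool_pos: [0.5926, -0.122, 0.2451]
ee_rot: [3.141, -0.0, 0.112]
wrist_force: [0.3, 0.6, 0.0]
width: 0.0499
finger_force: 0.0
```

View pics/hang1.png

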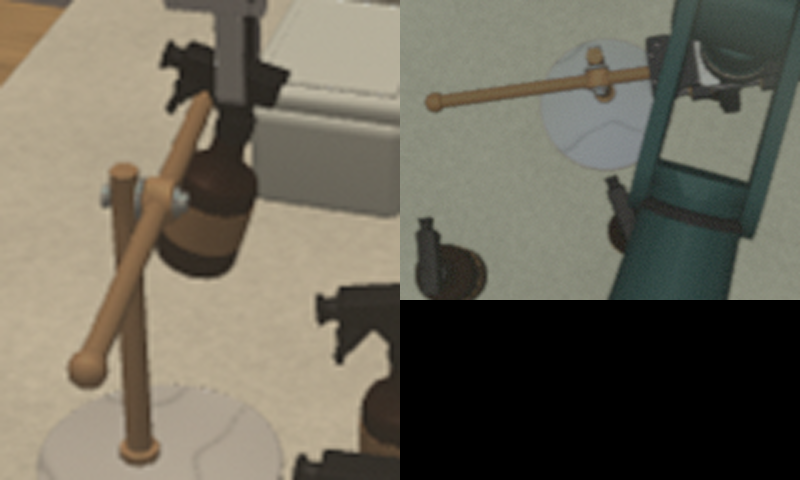

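```bash
python3 nudge.py '.05 0 0 -.015 0;.05 0 0 -.025 0;.05 0 0 -.03 0;.05 0 0 -.02 .048;.05 0 0 0 0'; python3 go.py .384 .2257 .25 .064
```

```text
time: 10.3
tool_pos: [0.5938, -0.1224, 0.341]
ee_rot: [3.138, -0.01, 0.063]
wrist_force: [-0.7, 0.5, 1.4]
width: 0.0499
finger_force: 0.0
t 10.3 pos [ 0.5938 -0.1224  0.341 ] yaw 0.063 shift [-0.1871 -0.3608  0.091 ] turn -0.001 rows 10.0 F [-0.7  0.5  1.4] w 0.0499
```

```bash
python3 nudge.py '.06 -.0156 -.03 0 0;.06 -.0156 -.03 0 0;.06 -.0156 -.03 0 0;.06 -.0156 -.03 0 0;.06 -.0156 -.03 0 0;.06 -.0156 -.03 0 0;.06 -.0156 -.03 0 0;.06 -.0156 -.03 0 0;.06 -.0156 -.03 .02 0;.06 -.0156 -.03 .02 0;.06 -.0156 -.03 .02 0;.06 -.0156 -.03 .02 0;.06 0 0 0 0;.06 0 0 0 0;.06 0 0 0 0'; python3 go.py .384 .2257 .19 .064
```

```text
time: 11.55
tool_pos: [0.3827, 0.225, 0.2544]
ee_rot: [3.141, 0.001, 0.065]
wrist_force: [0.2, 0.4, 0.2]
width: 0.0603
finger_force: 0.0
t 11.55 pos [0.3827 0.225  0.2544] yaw 0.0648 shift [ 0.0013 -0.0006  0.0644] turn 0.0008 rows 2.0 F [0.2 0.4 0.2] w 0.0603
```

```bash
python3 - <<'E'
from bench import robot
from h import *
s=robot.snapshot("side")
m=wood(s,(225,180,300,310)); y,x=np.nonzero(m); print(x.min(),y[x==x.min()].mean())
k=(x<252)&(y<285)&(y>262); print(m[262:285,238:256])
E
```

```text
240 270.0
[[0 0 0 0 0 0 0 0 1 1 1 1 1 1 1 1 0 0]
 [0 0 0 0 0 0 0 1 1 1 1 1 1 1 1 1 0 0]
 [0 0 0 0 0 0 1 1 1 1 1 1 1 1 1 0 0 0]
 [0 0 0 0 0 1 1 1 1 1 1 1 1 1 1 0 0 0]
 [0 0 0 0 1 1 1 1 1 1 1 1 1 1 0 0 0 0]
 [0 0 0 1 1 1 1 1 1 1 1 1 1 1 0 0 0 0]
 [0 0 0 1 1 1 1 1 1 1 1 1 1 1 0 0 0 0]
 [0 0 0 1 1 1 1 1 1 1 1 1 1 1 0 0 0 0]
 [0 0 1 1 1 1 1 1 1 1 1 1 1 1 0 0 0 0]
 [0 0 0 1 1 1 1 1 1 1 1 1 1 1 0 0 0 0]
 [0 0 0 1 1 1 1 1 1 1 1 1 1 1 0 0 0 0]
 [0 0 0 1 1 1 1 1 1 1 1 1 1 1 0 0 0 0]
 [0 0 0 0 1 1 1 1 1 1 1 1 1 0 0 0 0 0]
 [0 0 0 0 0 1 1 1 1 1 1 1 0 0 0 0 0 0]
 [0 0 0 0 0 0 0 0 0 0 0 0 0 0 0 0 0 0]
 [0 0 0 0 0 0 0 0 0 0 0 0 0 0 0 0 0 0]
 [0 0 0 0 0 0 0 0 0 0 0 0 0 0 0 0 0 0]
 [0 0 0 0 0 0 0 0 0 0 0 0 0 0 0 0 0 0]
 [0 0 0 0 0 0 0 0 0 0 0 0 0 0 0 0 0 0]
 [0 0 0 0 0 0 0 0 0 0 0 0 0 0 0 0 0 0]
 [0 0 0 0 0 0 0 0 0 0 0 0 0 0 0 0 0 0]
 [0 0 0 0 0 0 0 0 0 0 0 0 0 0 0 0 0 0]
 [0 0 0 0 0 0 0 0 0 0 0 0 0 0 0 0 0 0]]
```

```bash
python3 nudge.py '.06 .0013 0 .02 0;.06 0 0 .02 0;.06 0 0 .015 0;.06 0 0 .009 0;.06 0 0 0 0;0 0 0 0 0;0 0 0 0 0;0 0 0 0 0;0 0 0 0 0;0 0 0 0 0;0 0 0 0 0;0 0 0 0 0'; python3 go.py .384 .2257 .19 .064
```

```text
time: 12.6
tool_pos: [0.3844, 0.2261, 0.1916]
ee_rot: [-3.14, -0.001, 0.064]
wrist_force: [1.4, 2.0, 1.7]
width: 0.0238
finger_force: 29.9
t 12.6 pos [0.3844 0.2261 0.1916] yaw 0.0642 shift [-0.0004  0.0003  0.0016] turn 0.0002 rows 1.0 F [1.4 2.  1.7] w 0.0238
```

```bash
python3 nudge.py '0 0 0 -.008 0;0 0 0 -.02 -.024;0 0 0 -.03 -.024;0 .01 .01 -.025 0;0 .02 .025 -.01 0;0 .02 .025 0 0;0 .015 .025 0 0;0 .012 .015 0 0;0 0 0 0 0;0 0 0 0 0'; python3 go.py .4802 .1198 .2846 .112
```

```text
time: 13.43
tool_pos: [0.4714, 0.1337, 0.2821]
ee_rot: [3.141, 0.005, 0.11]
wrist_force: [-0.4, -0.4, -6.7]
width: 0.0241
finger_force: 30.0
t 13.43 pos [0.4714 0.1337 0.2821] yaw 0.1097 shift [ 0.0072  0.0148 -0.0025] turn -0.0023 rows 1.0 F [-0.4 -0.4 -6.7] w 0.0241
```

```bash
python3 nudge.py '0 .0072 .0148 -.0025 0;0 0 0 0 0;0 0 0 0 0'; python3 go.py .5652 .1294 .2846 .112
```

```text
time: 13.68
tool_pos: [0.4799, 0.1212, 0.2859]
ee_rot: [-3.141, 0.002, 0.112]
wrist_force: [-0.7, 1.4, -6.3]
width: 0.0239
finger_force: 30.0
t 13.68 pos [0.4799 0.1212 0.2859] yaw 0.1118 shift [0.0857 0.0014 0.0013] turn -0.0002 rows 3.0 F [-0.7  1.4 -6.3] w 0.0239
```

```bash
python3 nudge.py '0 .012 .001 0 0;0 .02 0 0 0;0 .02 0 .001 0;0 .02 0 0 0;0 .0135 0 0 0;0 0 0 0 0;0 0 0 0 0;0 0 0 0 0'; python3 go.py .5652 .1294 .2456 .112
```

```text
time: 14.35
tool_pos: [0.5645, 0.13, 0.2854]
ee_rot: [-3.141, 0.001, 0.113]
wrist_force: [-0.0, -0.4, -6.3]
width: 0.0239
finger_force: 30.0
t 14.35 pos [0.5645 0.13   0.2854] yaw 0.1128 shift [0.0006 0.0006 0.0398] turn 0.0008 rows 1.0 F [-0.  -0.4 -6.3] w 0.0239
```

```bash
python3 nudge.py '0 0 0 .012 0;0 0 0 .012 0;0 0 0 .008 0;0 0 0 .003 0;0 0 0 0 0;0 0 0 0 0'; python3 go.py .5652 .1294 .2456 .112;  python3 nudge.py '0 0 0 .002 0;0 0 0 0 0;0 0 0 0 0';python3 go.py .5652 .1294 .2456 .112
```

```text
time: 14.85
tool_pos: [0.5651, 0.1292, 0.2506]
ee_rot: [3.142, 0.001, 0.112]
wrist_force: [-1.5, -0.1, -5.9]
width: 0.0237
finger_force: 30.0
t 14.85 pos [0.5651 0.1292 0.2506] yaw 0.1118 shift [ 0.0001 -0.0002  0.005 ] turn -0.0002 rows 1.0 F [-1.5 -0.1 -5.9] w 0.0237
time: 15.1
tool_pos: [0.5654, 0.1293, 0.2503]
ee_rot: [3.142, -0.001, 0.112]
wrist_force: [-5.3, -1.3, 1.3]
width: 0.0239
finger_force: 30.0
t 15.1 pos [0.5654 0.1293 0.2503] yaw 0.1119 shift [-0.0001 -0.0001  0.0047] turn -0.0001 rows 1.0 F [-5.3 -1.3  1.3] w 0.0239
```

```bash
python3 nudge.py '0 0 0 -.004 0;0 -.002 0 0 0;0 -.0022 0 0 0;0 0 0 .003 0;0 0 0 .002 0;0 0 0 0 0;0 0 0 0 0'; python3 go.py .5612 .1290 .2456 .112;  python3 nudge.py '0 0 0 .002 0;0 0 0 0 0;0 0 0 0 0';python3 go.py .5612 .1290 .2456 .112
```

```text
time: 15.68
tool_pos: [0.562, 0.1288, 0.2473]
ee_rot: [3.142, -0.001, 0.112]
wrist_force: [2.0, 0.9, -5.7]
width: 0.0238
finger_force: 30.0
t 15.68 pos [0.562  0.1288 0.2473] yaw 0.1117 shift [-0.0008 -0.0003  0.0017] turn -0.0003 rows 1.0 F [ 2.   0.9 -5.7] w 0.0238
time: 15.93
tool_pos: [0.5621, 0.1288, 0.2466]
ee_rot: [3.142, -0.003, 0.112]
wrist_force: [1.2, -0.7, 0.1]
width: 0.024
finger_force: 30.0
t 15.93 pos [0.5621 0.1288 0.2466] yaw 0.1118 shift [-0.0009 -0.0003  0.001 ] turn -0.0002 rows 1.0 F [ 1.2 -0.7  0.1] w 0.024
```

```bash
python3 nudge.py '0 0 0 .0015 0;0 0 0 0 0';python3 go.py .5612 .1290 .2456 .112; python3 nudge.py '.05 0 0 0 0;.05 0 0 0 0;.05 0 0 0 0;.05 0 0 0 0;.05 0 0 0 0;.05 0 0 -.01 0;.05 0 0 -.02 0;.05 0 0 -.03 0;.05 0 0 -.03 0;.05 0 0 0 0';python3 - <<'E'
from bench import robot
from h import *
t=robot.snapshot("top");s=robot.snapshot("side")
m=wood(s,(225,180,300,310))[262:285,238:256]; y,x=np.nonzero(m); print(x.min()+238,y[x==x.min()].mean()+262,y.max()+262)
o=np.zeros((480,800,3),np.uint8)
o[:,:400]=cv2.resize(s["color"][150:330,220:370],(400,480),interpolation=cv2.INTER_CUBIC)
o[:300,400:]=cv2.resize(t["color"][150:300,200:400],(400,300),interpolation=cv2.INTER_CUBIC)
cv2.imwrite("pics/hang2.png",o)
E
```

```text
time: 16.1
tool_pos: [0.5621, 0.1289, 0.2457]
ee_rot: [3.142, -0.003, 0.112]
wrist_force: [0.8, -0.1, 3.0]
width: 0.0241
finger_force: 30.0
t 16.1 pos [0.5621 0.1289 0.2457] yaw 0.1118 shift [-0.0009 -0.0002  0.0001] turn -0.0002 rows 1.0 F [ 0.8 -0.1  3. ] w 0.0241
time: 16.93
tool_pos: [0.563, 0.129, 0.3423]
ee_rot: [-3.142, -0.013, 0.112]
wrist_force: [-0.3, 0.3, 1.4]
width: 0.0501
finger_force: 0.0Traceback (most recent call last):
  File "<stdin>", line 4, in <module>
    return umr_minimum(a, axis, None, out, keepdims, initial, where)
ValueError: zero-size array to reduction operation minimum which has no identity
```

```bash
cat > lk.py <<'E'
import sys
from bench import robot
from h import *
t=robot.snapshot("top");s=robot.snapshot("side")
h=cv2.cvtColor(s["color"],cv2.COLOR_BGR2HSV); m=cv2.inRange(h,(5,75,50),(20,255,255))[255:295,236:254]
y,x=np.nonzero(m)
if len(x): print("left ball x",x.min()+236,y[x==x.min()].mean()+255,"ymax",y.max()+255)
o=np.zeros((480,800,3),np.uint8)
o[:,:400]=cv2.resize(s["color"][150:330,220:370],(400,480),interpolation=cv2.INTER_CUBIC)
o[:300,400:]=cv2.resize(t["color"][150:300,200:400],(400,300),interpolation=cv2.INTER_CUBIC)
cv2.imwrite(sys.argv[1],o)
E
python3 lk.py pics/hang2.png
```

```text
left ball x 240 271.0 ymax 294
```

View pics/hang2.png

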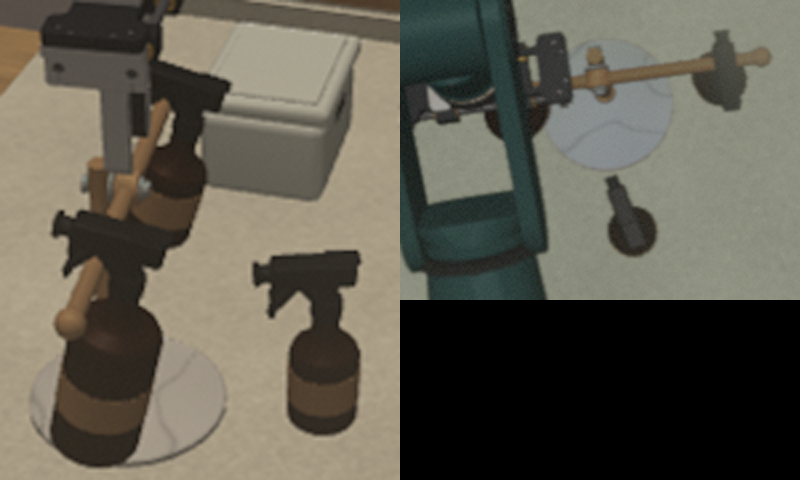

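```bash
python3 nudge.py '.06 -.02 0 0 -.095;.06 -.03 .02 0 -.095;.06 0 0 0 0'; python3 go.py .432 -.0038 .21 .301
```

```text
time: 17.38
tool_pos: [0.5125, 0.0986, 0.332]
ee_rot: [3.141, 0.007, 0.303]
wrist_force: [-0.3, -0.0, -0.2]
width: 0.0596
finger_force: 0.0
t 17.38 pos [0.5125 0.0986 0.332 ] yaw 0.3027 shift [-0.1073  0.074   0.122 ] turn 0.0017 rows 5.0 F [-0.3 -0.  -0.2] w 0.0596
```

```bash
python3 nudge.py '.06 -.0268 .0185 0 0;.06 -.0268 .0185 0 0;.06 -.0268 .0185 .02 0;.06 -.0268 .0185 .02 0;.06 0 0 .03 0;.06 0 0 .03 0;.06 0 0 .022 0;.06 0 0 0 0;.06 0 0 0 0'; python3 go.py .432 -.0038 .1455 .301
```

```text
time: 18.13
tool_pos: [0.4348, -0.0015, 0.21]
ee_rot: [-3.14, 0.004, 0.301]
wrist_force: [0.7, -1.0, 0.8]
width: 0.06
finger_force: 0.0
t 18.13 pos [ 0.4348 -0.0015  0.21  ] yaw 0.3011 shift [-0.0033  0.0013  0.0645] turn 0.0001 rows 2.0 F [ 0.7 -1.   0.8] w 0.06
```

```bash
python3 nudge.py '.06 -.0033 .0013 .02 0;.06 0 0 .02 0;.06 0 0 .015 0;.06 0 0 .0095 0;.06 0 0 0 0;.06 0 0 0 0;0 0 0 0 0;0 0 0 0 0;0 0 0 0 0;0 0 0 0 0;0 0 0 0 0;0 0 0 0 0;0 0 0 0 0'; python3 go.py .5002 -.0581 .2825 .112
```

```text
time: 19.22
tool_pos: [0.4333, -0.0041, 0.1477]
ee_rot: [3.141, -0.0, 0.302]
wrist_force: [-0.7, -0.1, 0.9]
width: 0.0241
finger_force: 29.6
t 19.22 pos [ 0.4333 -0.0041  0.1477] yaw 0.3017 shift [ 0.0605  0.0612 -0.1348] turn 0.1897 rows 4.0 F [-0.7 -0.1  0.9] w 0.0241
```

```bash
python3 nudge.py '0 0 0 -.01 0;0 0 0 -.025 .095;0 0 0 -.035 .095;0 0 0 -.035 0;0 .01 .01 -.028 0;0 .02 .022 -.003 0;0 .02 .02 0 0;0 .01 .009 0 0;0 0 0 0 0;0 0 0 0 0;0 0 0 0 0'; python3 go.py .5002 -.0581 .284 .112
```

```text
time: 20.13
tool_pos: [0.4989, -0.0573, 0.2832]
ee_rot: [-3.141, 0.002, 0.112]
wrist_force: [0.4, 0.7, -2.9]
width: 0.0233
finger_force: 30.0
t 20.13 pos [ 0.4989 -0.0573  0.2832] yaw 0.1121 shift [ 0.0012  0.0009 -0.0008] turn 0.0001 rows 1.0 F [ 0.4  0.7 -2.9] w 0.0233
```

```bash
python3 nudge.py '0 .012 .001 -.0008 0;0 .02 0 0 0;0 .02 0 0 0;0 .02 0 0 0;0 .0115 0 0 0;0 0 0 0 0;0 0 0 0 0;0 0 0 0 0'; python3 go.py .582 -.0490 .246 .112
```

```text
time: 20.8
tool_pos: [0.5818, -0.0491, 0.2847]
ee_rot: [3.142, 0.0, 0.112]
wrist_force: [-0.9, -0.4, -3.1]
width: 0.0235
finger_force: 30.0
t 20.8 pos [ 0.5818 -0.0491  0.2847] yaw 0.1124 shift [ 0.0002 -0.0001  0.0387] turn 0.0004 rows 1.0 F [-0.9 -0.4 -3.1] w 0.0235
```

```bash
python3 nudge.py '0 0 0 .012 0;0 0 0 .012 0;0 0 0 .008 0;0 0 0 .003 0;0 0 0 0 0;0 0 0 0 0'; python3 go.py .582 -.049 .246 .112;  python3 nudge.py '0 0 0 .002 0;0 0 0 0 0;0 0 0 0 0';python3 go.py .582 -.049 .246 .112
```

```text
time: 21.3
tool_pos: [0.5825, -0.0496, 0.2492]
ee_rot: [-3.142, 0.0, 0.112]
wrist_force: [-0.8, -0.4, -2.5]
width: 0.0239
finger_force: 30.0
t 21.3 pos [ 0.5825 -0.0496  0.2492] yaw 0.1116 shift [-0.0004 -0.0006  0.0032] turn -0.0004 rows 1.0 F [-0.8 -0.4 -2.5] w 0.0239
time: 21.55
tool_pos: [0.5829, -0.0496, 0.2477]
ee_rot: [3.141, -0.001, 0.112]
wrist_force: [-0.0, -0.3, -3.3]
width: 0.0237
finger_force: 30.0
t 21.55 pos [ 0.5829 -0.0496  0.2477] yaw 0.1118 shift [-0.0008 -0.0007  0.0017] turn -0.0002 rows 1.0 F [-0.  -0.3 -3.3] w 0.0237
```

```bash
python3 nudge.py '0 0 0 .0015 0;0 0 0 0 0;0 0 0 0 0';  python3 nudge.py '0 0 0 .001 0;0 0 0 0 0;0 0 0 0 0'
```

```text
time: 21.8
tool_pos: [0.5828, -0.0495, 0.2458]
ee_rot: [3.141, 0.0, 0.112]
wrist_force: [0.2, 0.0, -2.5]
width: 0.024
finger_force: 30.0
time: 22.05
tool_pos: [0.5826, -0.0496, 0.2454]
ee_rot: [3.141, -0.0, 0.112]
wrist_force: [-1.3, 0.8, -0.5]
width: 0.0234
finger_force: 30.0
```

```bash
python3 nudge.py '.05 0 0 0 0;.05 0 0 0 0;.05 0 0 0 0;.05 0 0 0 0;.05 0 0 0 0;.05 0 0 0 0;.05 0 0 -.01 0;.05 0 0 -.02 0;.05 0 0 -.03 0;.05 0 0 -.03 0;.05 -.03 0 0 0;.05 -.04 0 0 0;.05 -.04 0 0 0;.05 -.04 0 0 0;.05 -.04 0 0 0;.05 0 0 0 0;.05 0 0 0 0'; python3 lk.py pics/hang3.png
```

```text
time: 23.47
tool_pos: [0.3929, -0.0708, 0.3368]
ee_rot: [3.14, -0.004, 0.11]
wrist_force: [-0.3, -0.2, 0.6]
width: 0.05
finger_force: 0.0
left ball x 240 271.0 ymax 294
```

View pics/hang3.png

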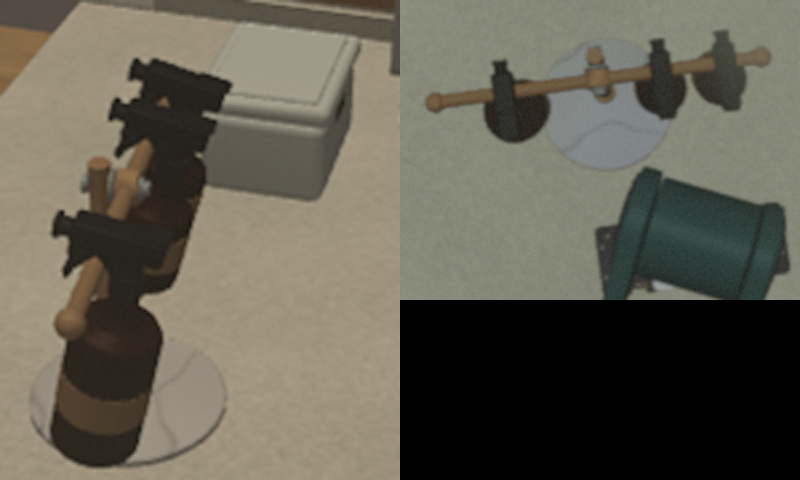

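```bash
python3 nudge.py '.05 -.02 0 0 0;.05 0 0 0 0;.05 0 0 0 0;.05 0 0 0 0;.05 0 0 0 0;.05 0 0 0 0;.05 0 0 0 0;.05 0 0 0 0;.05 0 0 0 0;.05 0 0 0 0'; python3 - <<'E'
from bench import robot
from h import *
t=robot.snapshot("top");s=robot.snapshot("side")
def ball(S,b):
    x0,y0,x1,y1=b; m=cv2.inRange(cv2.cvtColor(S["color"],cv2.COLOR_BGR2HSV),(5,60,50),(22,255,255))[y0:y1,x0:x1]
    d=cv2.distanceTransform(cv2.resize(m,None,fx=4,fy=4,interpolation=cv2.INTER_CUBIC).clip(0,255)//128*255,cv2.DIST_L2,5)
    y,x=np.nonzero(d>d.max()-.8); return np.array([x.mean()/4+x0-.4,y.mean()/4+y0-.4]).round(2),d.max()/4
L,rl=ball(t,(207,190,228,210));R,rr=ball(t,(374,168,390,188));SL,rs=ball(s,(236,262,253,282))
print(L,rl,R,rr,SL,rs)
P,e=tri(t,L,s,SL); print("left tri",P.round(4),e)
n=np.array([np.cos(YAW),np.sin(YAW),0])
c,d=ray(s,SL); print("left on plane",(c+d*((PIV-c)@n)/(d@n)).round(4))
pl,pr=onz(t,L,.235),onz(t,R,.235); print("top: half lengths from pivot",np.linalg.norm((pl-PIV)[:2]),np.linalg.norm((pr-PIV)[:2]), "total",np.linalg.norm(pl-pr))
print(robot.get_obs()["time"])
E
```

```text
time: 24.4
tool_pos: [0.3741, -0.0729, 0.3348]
ee_rot: [3.142, 0.0, 0.112]
wrist_force: [-0.2, -0.1, 1.0]
width: 0.05
finger_force: 0.0
[217.05 200.95] 4.5 [380.21 177.66] 3.9468994 [252.29 267.85] 8.787599
left tri [0.5731 0.2117 0.2441] 0.01091826002760468
left on plane [0.5855 0.1681 0.2081]
top: half lengths from pivot 0.19122720280346042 0.18973550638711592 total 0.38096256725310174
24.5
```

```bash
python3 -c "
from bench import robot
print(robot.close_job())"
```

```text
the job is handed in; nothing more can be done
None
```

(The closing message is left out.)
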